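# Charge the polishing bin with a jade core

### The job

Take by its stem the boat that carries the round jade core, lower it level through the slot in the polishing bin's cover plate, and once its tray is under the plate tip it mouth-down so the core rolls out into the bin; nothing may touch the cover plate. Then bring the boat level, lift it out through the slot and stand it back where it stood. Leave the other boat where it is.

Things in the scene. Friction and masses are not known exactly. Their poses are not given: they have to be found in the camera images.
- boat: Loose metal boat, 0.22 kg, with the round core. Tray 90 (x) by 40 (y) mm, walls 30 high; origin: centre of underside, z up. Open mouth at -x, roughly towards the robot. Upright stem at x +36, y 0: 14 square, then an 18 mm square wooden grip from 110 to 160 above the underside. Floor a V, lowest mid-length, rising 12 degrees to both ends: the core rolls out when tipped mouth-down 35 to 40 degrees.
- core: Round jade core, a loose cylinder 24 mm in diameter and 30 mm long, about 40 g, lying across the middle of the boat's tray; origin at its centre, its y along the cylinder's axis.
- cover: Fixed steel plate, 310 by 250 by 5 mm, on the green bin, top 150 above the bench. Origin: slot centre on the top face; slot 150 (x) by 70 (y), x roughly away from the robot. Bin inside 288 by 228 mm, floor 130 below the top face. With the boat along the slot, its origin 65 below the slot's centre, only the stem is in the slot; turned about the stem's point at plate height it tips 40 degrees free.
- other_boat: The second boat, same shape and size, holding a flat square jade plaque instead of the round core; to be left alone. Origin and axes as for the first boat. The two stand in either place, 120 mm or more apart.
There are look-alikes about, which are no part of the job. What is shaped like the boat but purple or red is not meant.

How it is judged:
On the way, in this order (a step that is already met when the one before it is completed fails the run):
1. the boat's tray is wholly under the cover plate, level within 12 degrees, with the core in it (z of boat in the frame of cover below -0.04 m and horizontal distance between boat and cover below 0.09 m and angle between boat's own z axis and vertical below 0.21 rad and distance between core and boat below 0.045 m), for 0.1 s.
2. the core has left the boat and lies low in the bin while the boat is still under the plate (z of core in the frame of cover below -0.1 m and horizontal distance between core and cover below 0.19 m and distance between core and boat above 0.06 m and z of boat in the frame of cover below -0.03 m), for 0.05 s.
At the end, for the whole second after the job is handed in: The core lies on the floor of the bin; the boat stands upright, still and released on the bench within 40 mm of where it stood at the start (z of core in the frame of cover below -0.1 m and horizontal distance between core and cover below 0.19 m and distance of boat from where it was at the start of the episode below 0.04 m and angle between boat's own z axis and vertical below 0.1 rad and linear speed of boat below 0.02 m/s); the robot touches nothing.
It fails at once if anything touches the cover plate (more than 1 N) (contact force between cover and anything else above 1 N).
It fails at once if the other boat is moved by more than 20 mm (distance of other_boat from where it was at the start of the episode above 0.02 m).
It also fails if it takes over 72 s, if anything falls off the work surface, if the arm or the gripper's body presses on something with over 40 N, if the wrist force passes 120 N, or if a joint passes its speed limit or range.

### The arm

A 7-joint arm with a two-finger parallel gripper is mounted at the origin on the work surface. World frame = base frame: x ahead of the robot, y to its left, z up, the work surface at z = 0. Lengths are in m, angles in rad, forces in N, time in s.
With the tool pointing down it reaches from about 0.425 to 0.95 m from the base axis. Payload 16.7 kg.
Tool frame: the origin (TCP) lies on the centre line of the jaws, within the pads' length; the fingertips stand robot.tip_extent ahead of it and the grasp point (between the pads) is the TCP (robot.tip_extent is the distance from the TCP to the fingertips, in m); z points along the fingers, x is the direction in which the jaws open and shut, and the axes are right-handed (so a half turn about z gives the same grasp; the last joint's range is limited). The gripper opens to 94 mm and grips with 3 to 60 N. Pads are 16 mm wide; open, the fingers measure 119 mm over their backs; the gripper's body (75 mm by 177 mm) begins 78 mm behind the grasp point.
Start: joints at [1.147, 0.426, 0.074, 1.606, -0.034, 1.111, -0.067], TCP at [0.182, -0.65, 0.224] pointing down, gripper open.
Joint ranges: [-2.85, 2.85], [-0.5, 2.14], [-1.23, 1.37], [0.21, 2.46], [-1.02, 4.16], [0.16, 2.05], [-2.73, 2.73]. Speed limits (rad/s): [1.89, 1.89, 2.39, 2.39, 3.01, 3.01, 3.01].

### API

Orientations are given as a rotation vector (axis times angle).
In Python, from rig import robot gives the robot as it stands.
- The arm moves only by the tool apply_moves, never from a script. Its argument "motion" is one flat list of numbers, 7 for each row, row after row: the finger opening in m, from 0 to 0.094, then the shift along the tool's x, y, z in m, then the turn, a rotation vector about the tool's x, y, z in rad. In form: [fingers, x, y, z, wx, wy, wz, fingers, x, y, z, wx, wy, wz, ...]. A call has 1 to 8 rows; each row is the pose to reach, as a shift and turn from the pose commanded when the call began, along the tool's axes at that moment; what a row does not reach only later rows make up. A row lasts 1/8 s, in which the tool goes at most 62.5 mm and 10.7 degrees, less where a joint would pass 70% of its speed; a pose out of reach is approached as far as the arm can. A call with a gripper value outside its range is refused whole. The fingers move at their own pace and stop on an object; the grip force is fixed at half the most. Time passes only in rows, so rows that repeat a pose let the fingers close. It gives the time, the measured TCP pose, the force and the opening at its end, in the units of the state.
- robot.get_obs(): the state, without advancing time (a new reading comes with each control period).
- robot.capture(name): name is "scene" or "top" or "wrist"; returns a dict with "color" (384x512x3 uint8, blue, green, red), "fx", "fy", "cx", "cy" (pixels), "extrinsics" (4x4, takes a point from camera to world coordinates). Camera axes: x right, y down, z forward; pixel columns grow to the right and rows downward; lengths in m; the calibration is good to about 2 mm. The wrist camera is an equidistant fisheye: a pixel r from the principal point sees the ray r / f radians off the axis. A picture is of the moment at which its call begins. There is no depth.
- robot.hand_in(): hands the job in, once; it reports no verdict.
The state is a dict: "t": time; "joints": joint angles; "qvel": joint speeds; "joint_efforts": joint torques, N m; "tool_pos": TCP position; "tool_rot": TCP orientation; "ft_force": force on the tool from outside, world axes, zero at the start; "ft_torque": the same for the moment, N m; "gripper_width": opening from 0.0 (shut) to 1.0 (fully open).
Only numpy, scipy, OpenCV 4.12 (cv2) and the standard library are available. Lean on these libraries where they do the work, as an engineer would, in place of code of your own. Each camera call takes 0.05 s, during which the arm holds its last target.

## Working session

There is one attempt and no reset: what is moved stays moved. The work goes in short steps, Python scripts to look and compute and a tool call to move; the robot and the scene stay as the last step left them, time stands still between calls to the robot, and variables do not carry over. Pictures are saved under pics/ and viewed, and the job is handed in when it is done.

Besides the shell and the picture viewer there is one more tool, called in YAML: its name, and indented under it one key for each argument. apply_moves: Moves the arm, as the interface text tells. Its arguments: {"type":"object","properties":{"motion":{"type":"array","items":{"type":"number"}}},"required":["motion"]}

```bash
ls; mkdir -p pics
python3 - <<'E'
from rig import robot
import cv2
print(robot.get_obs()); print(robot.tip_extent)
for n in ["scene","top","wrist"]:
    c=robot.capture(n); cv2.imwrite(f"pics/{n}0.png",c["color"]); print(n,c["fx"],c["fy"],c["cx"],c["cy"],c["extrinsics"].round(4).tolist() if hasattr(c["extrinsics"],"round") else c["extrinsics"])
E
```

```text
pics
{'t': 0.0, 'joints': array([ 1.14750724,  0.42672964,  0.07384524,  1.60659523, -0.03409754,
        1.11083054, -0.0671322 ]), 'qvel': array([-3.69523438e-04,  1.90222098e-03,  5.97321899e-05,  9.56726556e-04,
       -3.37613947e-04, -1.01811517e-03,  2.75988056e-04]), 'joint_efforts': array([-1.50658270e-04, -9.35836387e+01,  3.66645947e+00, -4.54194939e+01,
       -4.89221024e-02,  2.02216068e-02,  1.98728376e-04]), 'tool_pos': array([ 0.18236779, -0.64946086,  0.22378222]), 'tool_rot': array([-2.50319358e+00,  1.89714791e+00,  1.71804225e-03]), 'ft_force': array([-0.25196206, -0.08179174, -0.13080788]), 'ft_torque': array([ 0.01018839, -0.00172571, -0.02432369]), 'gripper_width': 1.0013396169654607}
0.019
scene 348.05081788314635 348.05081788314635 249.96810981003247 187.95324214063808 [[0.7947, 0.5049, -0.3371, 0.7096], [0.6071, -0.6627, 0.4386, -0.2761], [-0.0019, -0.5532, -0.8331, 0.7368], [0.0, 0.0, 0.0, 1.0]]
top 371.3541269886429 371.3541269886429 258.0972266780623 187.70943801002318 [[-0.1337, -0.9683, 0.2111, 0.3137], [-0.991, 0.132, -0.0222, 0.0449], [-0.0064, -0.2122, -0.9772, 0.8206], [0.0, 0.0, 0.0, 1.0]]
wrist 297.3186396354542 297.3186396354542 251.8299906660834 192.84915336145343 [[0.271, -0.9295, -0.25, 0.2543], [-0.9626, -0.262, -0.0694, -0.6283], [-0.001, 0.2595, -0.9658, 0.384], [0.0, 0.0, 0.0, 1.0]]
```

View pics/scene0.png

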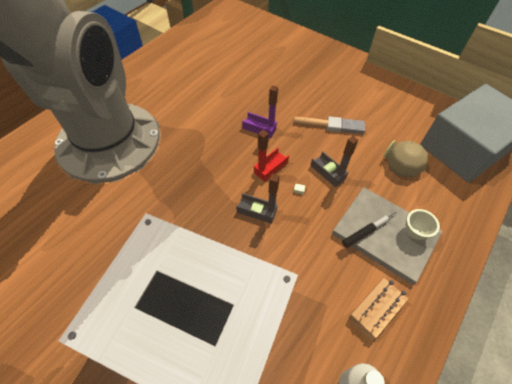

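View pics/top0.png

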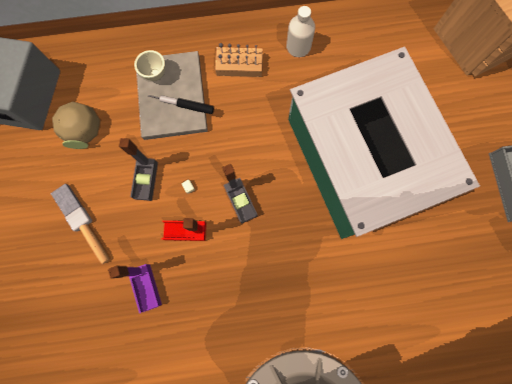

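View pics/wrist0.png

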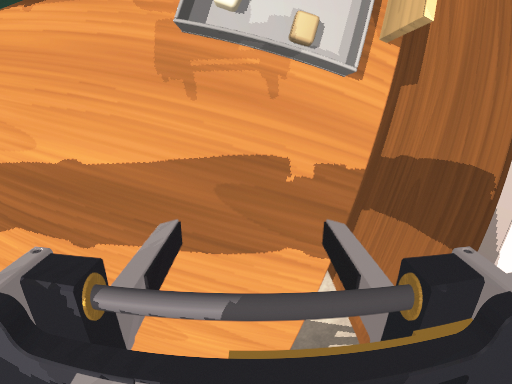

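The scene and top views show the plate with its dark slot (top about (383,135)) and two dark boats, at top (143,180) and (240,200). I'll zoom in to tell the core from the plaque.

Run:
```python
import cv2,numpy as np
t=cv2.imread("pics/top0.png"); s=cv2.imread("pics/scene0.png")
a=cv2.resize(t[130:230,110:180],None,fx=4,fy=4,interpolation=cv2.INTER_CUBIC)
b=cv2.resize(t[150:250,205:275],None,fx=4,fy=4,interpolation=cv2.INTER_CUBIC)
cv2.imwrite("pics/z1.png",np.hstack([a,b]))
a=cv2.resize(s[130:200,300:370],None,fx=5,fy=5,interpolation=cv2.INTER_CUBIC)
b=cv2.resize(s[165:235,225:295],None,fx=5,fy=5,interpolation=cv2.INTER_CUBIC)
cv2.imwrite("pics/z2.png",np.hstack([a,b]))
```

```text
(no output)
```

View pics/z1.png

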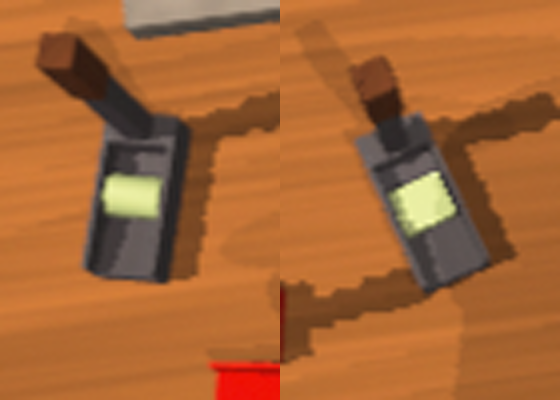

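View pics/z2.png

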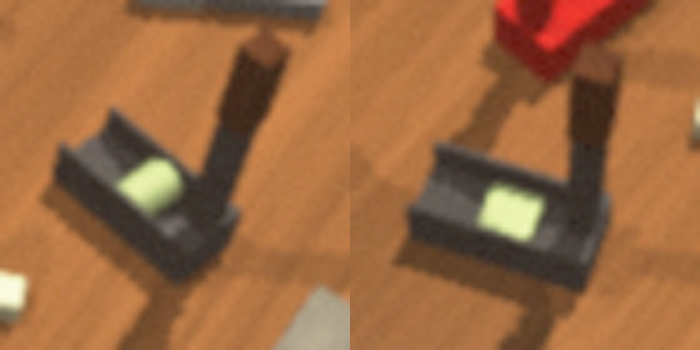

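Run:
```python
import cv2,numpy as np
t=cv2.imread("pics/top0.png"); s=cv2.imread("pics/scene0.png")
a=cv2.resize(t[132:207,115:165],None,fx=8,fy=8,interpolation=cv2.INTER_CUBIC)
for i in range(0,50,10): cv2.putText(a,str(115+i),(i*8,8),0,.35,(255,255,255)); a[:6,i*8]=255
for i in range(0,75,10): cv2.putText(a,str(132+i),(0,i*8+4),0,.35,(255,255,255)); a[i*8,:400:4]=255
b=cv2.resize(s[135:195,305:365],None,fx=8,fy=8,interpolation=cv2.INTER_CUBIC)
for i in range(0,60,10): cv2.putText(b,str(305+i),(i*8,8),0,.35,(255,255,255)); b[::4,i*8]=255
for i in range(0,60,10): cv2.putText(b,str(135+i),(0,i*8+4),0,.35,(255,255,255)); b[i*8,::4]=255
cv2.imwrite("pics/z3.png",a); cv2.imwrite("pics/z4.png",b)
cv2.imwrite("pics/z5.png",cv2.resize(t[80:190,335:435],None,fx=5,fy=5,interpolation=cv2.INTER_CUBIC))
```

```text
(no output)
```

View pics/z3.png

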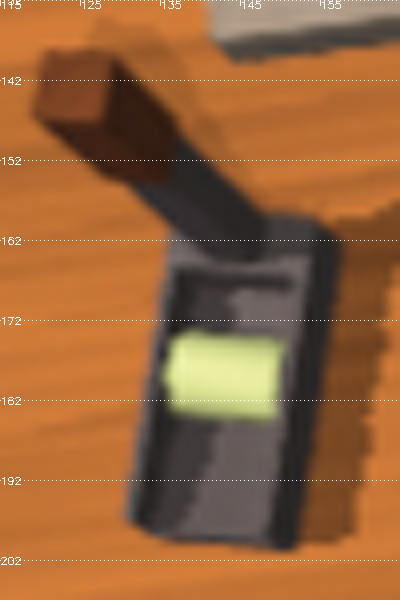

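View pics/z4.png

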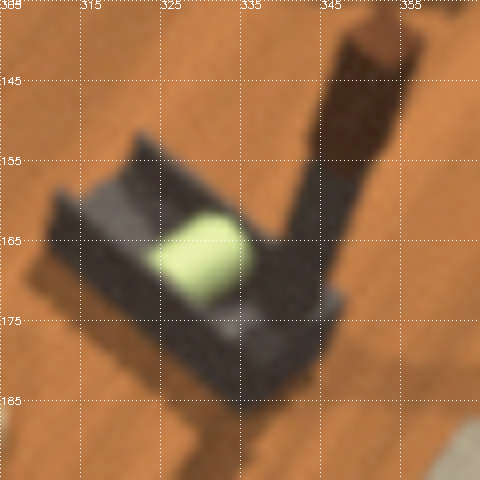

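View pics/z5.png

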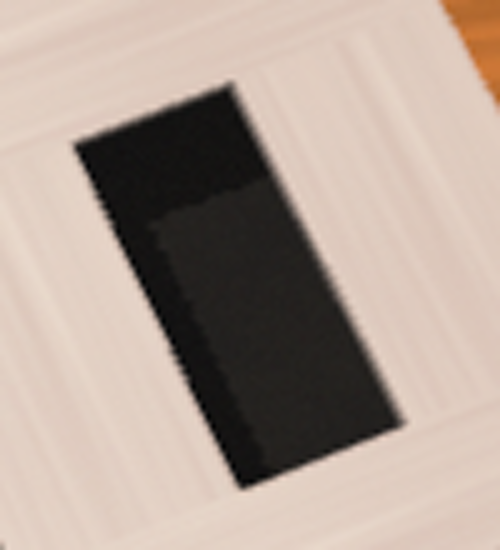

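```bash
cat > h.py <<'E'
import numpy as np,cv2
from rig import robot
def ray(c,p):
    E=np.array(c["extrinsics"]); d=E[:3,:3]@np.array([(p[0]-c["cx"])/c["fx"],(p[1]-c["cy"])/c["fy"],1.]); return E[:3,3],d/np.linalg.norm(d)
def plane(c,p,z):
    o,d=ray(c,p); return o+d*(z-o[2])/d[2]
def tri(rs):
    A=np.zeros((3,3));b=np.zeros(3)
    for o,d in rs:
        P=np.eye(3)-np.outer(d,d);A+=P;b+=P@o
    x=np.linalg.solve(A,b); return x,[np.linalg.norm((np.eye(3)-np.outer(d,d))@(x-o)) for o,d in rs]
def slot(c):
    g=cv2.cvtColor(c["color"],cv2.COLOR_BGR2GRAY)
    m=(g<70).astype(np.uint8); 
    cs,_=cv2.findContours(m,cv2.RETR_EXTERNAL,cv2.CHAIN_APPROX_NONE); out=[]
    for k in cs:
        if cv2.contourArea(k)<600: continue
        W=np.array([plane(c,q[0],.15)[:2] for q in k])*1000
        r=cv2.minAreaRect(W.astype(np.float32))
        if 60<min(r[1])<80 and 130<max(r[1])<165: out.append((r,cv2.boxPoints(r)))
    return out
E
python3 - <<'E'
from h import *
T=robot.capture("top");S=robot.capture("scene")
print("grip top tri",tri([ray(T,(123.8,142.2)),ray(S,(352.6,139.6))]))
print(plane(T,(123.8,142.2),.16),plane(S,(352.6,139.6),.16))
f=lambda x,y:(115+(x+.5)/8-.5,132+(y+.5)/8-.5)
for n,a,b,z in [("Lrim",(170,240),(127,522),.03),("Rbot",(340,255),(297,548),0)]:
    A=plane(T,f(*a),z);B=plane(T,f(*b),z);v=A-B;print(n,A,B,np.degrees(np.arctan2(v[1],v[0])))
for c in(T,S):
    for r,b in slot(c): print(r,b.round(0).tolist())
E
```

```text
grip top tri (array([0.57756418, 0.2680546 , 0.15725461]), [np.float64(0.0006300559949449576), np.float64(0.0006300559949449506)])
[0.57697259 0.26763052 0.16      ] [0.57787087 0.26480413 0.16      ]
Lrim [0.57994866 0.28761076 0.03      ] [0.50192968 0.30431988 0.03      ] -12.08827390218366
Rbot [0.57893774 0.24862059 0.        ] [0.49516143 0.26715356 0.        ] -12.47406105300262
((526.386962890625, -216.316162109375), (146.5978546142578, 65.59412384033203), 13.99848461151123) [[447.0, -202.0], [463.0, -266.0], [605.0, -230.0], [590.0, -167.0]]
((527.5399780273438, -219.4801483154297), (145.4776153564453, 66.2317886352539), 13.958762168884277) [[449.0, -205.0], [465.0, -269.0], [606.0, -234.0], [590.0, -170.0]]
```

```bash
cat >> h.py <<'E'
from scipy.spatial.transform import Rotation as Ro
def down(yaw,tip=0):
    a=np.radians(yaw);u=np.array([np.cos(a),np.sin(a),0]);v=np.array([-np.sin(a),np.cos(a),0])
    R=np.column_stack([u,-v,[0,0,-1]])
    return Ro.from_rotvec(-np.radians(tip)*v)*Ro.from_matrix(R)
def rows(ts):
    o=robot.get_obs();R0=Ro.from_rotvec(o["tool_rot"]);p0=o["tool_pos"]
    print("at",o["t"],p0.round(4),R0.as_matrix()[:,0].round(3),R0.as_matrix()[:,2].round(4),"w",round(o["gripper_width"]*.094,4),"F",o["ft_force"].round(2),"q",o["joints"].round(2))
    for p,R in ts:
        print((R0.inv().apply(np.array(p)-p0)).round(4).tolist(),(R0.inv()*R).as_rotvec().round(4).tolist())
E
python3 - <<'E'
from h import *
rows([((.28,-.55,.33),down(-60)),((.5,-.28,.34),down(-35)),((.59,.0,.34),down(-20)),((.577,.267,.3),down(-12.3))])
E
```

```text
at 0.25 [ 0.1825 -0.6497  0.2241] [ 0.27  -0.963 -0.001] [-2.e-04  6.e-04 -1.e+00] w 0.0941 F [ 0.35  0.55 -0.88] q [ 1.15  0.43  0.07  1.61 -0.03  1.11 -0.07]
[-0.0696, -0.1209, -0.1058] [-0.0001, 0.0006, -0.2498]
[-0.2701, -0.4057, -0.1157] [-0.0002, 0.0006, -0.6861]
[-0.5153, -0.568, -0.1155] [-0.0003, 0.0006, -0.9479]
[-0.7759, -0.6277, -0.0754] [-0.0003, 0.0006, -1.0823]
```

apply_moves:
  motion: [0.094,-0.02,-0.035,-0.045,0,0,-0.07,0.094,-0.045,-0.08,-0.09,0,0,-0.16,0.094,-0.07,-0.12,-0.115,0,0,-0.25,0.094,-0.1,-0.17,-0.115,0,0,-0.32,0.094,-0.135,-0.215,-0.115,0,0,-0.4,0.094,-0.17,-0.265,-0.115,0,0,-0.48,0.094,-0.2,-0.315,-0.115,0,0,-0.55,0.094,-0.235,-0.36,-0.115,0,0,-0.62]

```text
t: 1.25
tool_pos: [0.4667, -0.3247, 0.3396]
tool_rot: [2.965, -1.04, 0.0]
ft_force: [-0.4, 0.1, 0.6]
gripper_width: 0.998
```

Run:
```python
from h import *
rows([((.5,-.28,.34),down(-35)),((.59,.0,.34),down(-20)),((.577,.267,.3),down(-12.3))])
```

```text
at 1.25 [ 0.4667 -0.3247  0.3396] [ 0.781 -0.625  0.   ] [ 3.e-04 -1.e-04 -1.e+00] w 0.0939 F [-0.41  0.13  0.55] q [ 0.7   0.18 -0.24  1.69  0.04  1.28 -0.22]
[-0.0019, -0.0557, -0.0004] [-0.0001, -0.0003, -0.0638]
[-0.1065, -0.3306, -0.0004] [-0.0, -0.0003, -0.3256]
[-0.2834, -0.531, 0.0395] [-0.0, -0.0003, -0.46]
```

apply_moves:
  motion: [0.094,-0.005,-0.055,0,0,0,-0.065,0.094,-0.03,-0.11,0,0,0,-0.13,0.094,-0.05,-0.165,0,0,0,-0.2,0.094,-0.07,-0.22,0,0,0,-0.25,0.094,-0.09,-0.275,0,0,0,-0.29,0.094,-0.11,-0.33,0,0,0,-0.325,0.094,-0.145,-0.37,0,0,0,-0.36,0.094,-0.18,-0.41,0,0,0,-0.4]

```text
t: 2.25
tool_pos: [0.5819, 0.1078, 0.3394]
tool_rot: [-3.112, 0.432, 0.0]
ft_force: [1.2, 0.4, 0.2]
gripper_width: 0.997
```

Run:
```python
from h import *
rows([((.577,.267,.28),down(-12.3))])
```

```text
at 2.25 [0.5819 0.1078 0.3394] [ 0.962 -0.272 -0.   ] [-2.e-04  1.e-04 -1.e+00] w 0.0937 F [1.18 0.43 0.22] q [ 0.17  0.25 -0.56  1.62  0.14  1.3  -0.69]
[-0.0481, -0.1519, 0.0594] [-0.0, 0.0002, -0.0612]
```

apply_moves:
  motion: [0.094,-0.015,-0.05,0.015,0,0,-0.02,0.094,-0.03,-0.1,0.03,0,0,-0.04,0.094,-0.048,-0.152,0.045,0,0,-0.061,0.094,-0.048,-0.152,0.059,0,0,-0.061,0.094,-0.048,-0.152,0.059,0,0,-0.061]

```text
t: 2.88
tool_pos: [0.5772, 0.2648, 0.2794]
tool_rot: [3.122, -0.338, -0.003]
ft_force: [-1.0, 0.0, 0.2]
gripper_width: 0.999
```

Run:
```python
from h import *
rows([((.577,.267,.138),down(-12.3))])
c=robot.capture("wrist");cv2.imwrite("pics/w1.png",c["color"])
print(np.array(c["extrinsics"]).round(3).tolist())
```

```text
at 2.875 [0.5772 0.2648 0.2794] [ 0.977 -0.214 -0.001] [-0.0017 -0.0011 -1.    ] w 0.0939 F [-1.01  0.02  0.18] q [-0.06  0.38 -0.62  1.6   0.23  1.23 -0.94]
[-0.0005, -0.0023, 0.1414] [0.0014, 0.0015, -0.0013]
[[0.977, -0.206, -0.057, 0.593], [-0.214, -0.943, -0.255, 0.34], [-0.001, 0.261, -0.965, 0.439], [0.0, 0.0, 0.0, 1.0]]
```

View pics/w1.png

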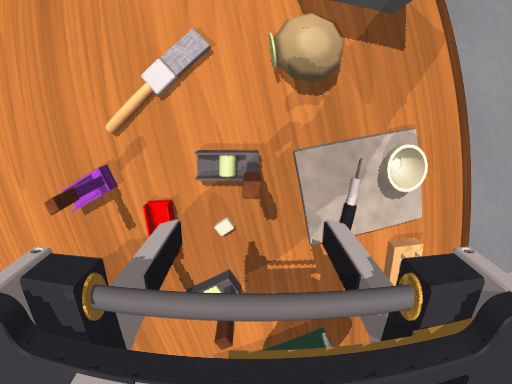

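```bash
cat >> h.py <<'E'
def wray(c,p):
    E=np.array(c["extrinsics"]);d=np.array([p[0]-c["cx"],p[1]-c["cy"]]);r=np.linalg.norm(d);th=r/c["fx"]
    v=np.array([*(d/r*np.sin(th)),np.cos(th)]);return E[:3,3],E[:3,:3]@v
def wplane(c,p,z):
    o,d=wray(c,p);return o+d*(z-o[2])/d[2]
E
python3 - <<'E'
from h import *
c=robot.capture("wrist")
b=cv2.resize(c["color"][135:215,185:275],None,fx=8,fy=8,interpolation=cv2.INTER_CUBIC)
for i in range(0,90,10): cv2.putText(b,str(185+i),(i*8,8),0,.35,(255,255,255)); b[::4,i*8]=255
for i in range(0,80,10): cv2.putText(b,str(135+i),(0,i*8+4),0,.35,(255,255,255)); b[i*8,::4]=255
cv2.imwrite("pics/w2.png",b)
E
```

```text
(no output)
```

View pics/w2.png

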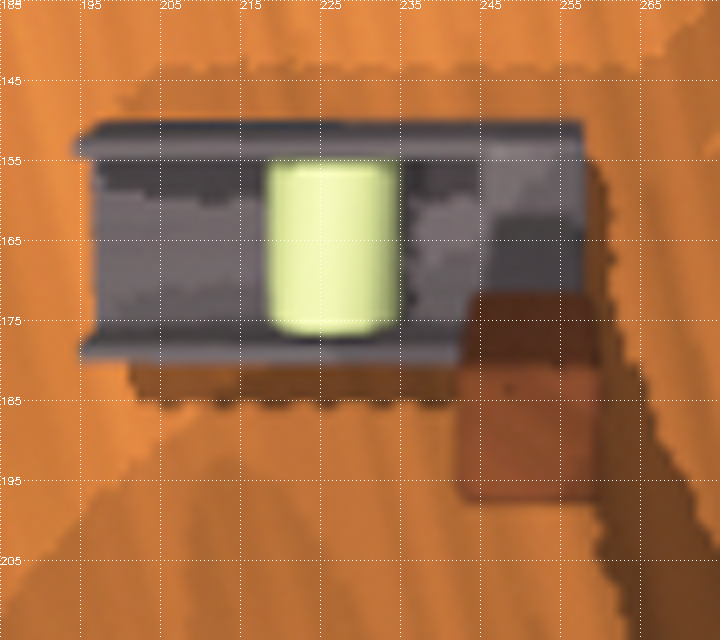

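Run:
```python
from h import *
c=robot.capture("wrist")
print(wplane(c,(250.6,188.6),.16))
for z,p in [(.03,(258,150.5)),(.03,(195,153)),(.03,(195.5,180))]: print(wplane(c,p,z))
rows([((.577,.266,.138),down(-12.3))])
```

```text
[0.57726452 0.26925322 0.16      ]
[0.59159068 0.28815938 0.03      ]
[0.50458236 0.30447513 0.03      ]
[0.49541154 0.26659202 0.03      ]
at 3.025 [0.5782 0.2641 0.2812] [ 0.976 -0.216  0.001] [ 9.e-04 -2.e-04 -1.e+00] w 0.0938 F [-0.32 -0.46  0.22] q [-0.06  0.38 -0.62  1.6   0.23  1.23 -0.94]
[-0.0017, -0.0016, 0.1432] [-0.0, -0.0009, -0.0034]
```

apply_moves:
  motion: [0.094,-0.001,-0.003,0.04,0,0,0,0.094,-0.001,-0.003,0.08,0,0,0,0.094,-0.001,-0.003,0.12,0,0,0,0.094,-0.001,-0.003,0.142,0,0,0,0.094,-0.001,-0.003,0.142,0,0,0]

```text
t: 3.65
tool_pos: [0.5772, 0.2678, 0.138]
tool_rot: [3.122, -0.34, -0.002]
ft_force: [0.2, -0.2, 0.5]
gripper_width: 0.997
```

Run:
```python
from h import *
rows([((.5775,.2685,.138),down(-12.3))])
c=robot.capture("wrist");cv2.imwrite("pics/w3.png",c["color"])
```

```text
at 3.65 [0.5772 0.2678 0.138 ] [ 0.977 -0.215 -0.001] [-1.3e-03 -6.0e-04 -1.0e+00] w 0.0937 F [ 0.2  -0.18  0.53] q [-0.1   0.51 -0.58  1.74  0.33  0.98 -1.02]
[0.0002, -0.0007, -0.0] [0.0009, 0.0011, -0.0022]
```

View pics/w3.png

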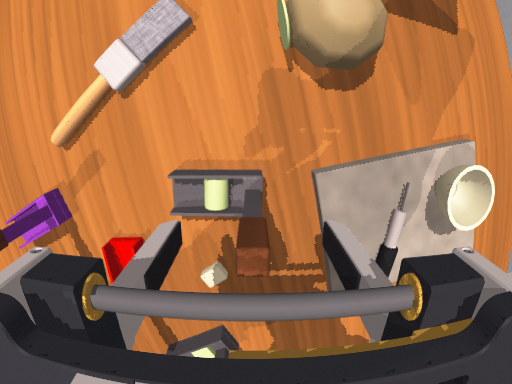

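The grip (252,245) sits centred between the fingers. Now I close on it.

apply_moves:
  motion: [0.0,0,0,0,0,0,0,0.0,0,0,0,0,0,0,0.0,0,0,0,0,0,0,0.0,0,0,0,0,0,0,0.0,0,0,0,0,0,0,0.0,0,0,0,0,0,0,0.0,0,0,0,0,0,0,0.0,0,0,0,0,0,0]

```text
t: 4.7
tool_pos: [0.5772, 0.2685, 0.1385]
tool_rot: [-3.123, 0.339, 0.0]
ft_force: [3.0, 1.2, -2.8]
gripper_width: 0.185
```

Run:
```python
from h import *
rows([((.5775,.2685,.36),down(-12.3))])
```

```text
at 4.7 [0.5772 0.2685 0.1385] [ 0.977 -0.214 -0.   ] [ 0.e+00  1.e-04 -1.e+00] w 0.0174 F [ 3.02  1.24 -2.77] q [-0.1   0.51 -0.58  1.74  0.33  0.98 -1.02]
[0.0003, -0.0, -0.2215] [-0.0001, 0.0, -0.0014]
```

apply_moves:
  motion: [0.0,0,0,-0.005,0,0,0,0.0,0,0,-0.015,0,0,0,0.0,0,0,-0.035,0,0,0,0.0,0,0,-0.065,0,0,0,0.0,0,0,-0.1,0,0,0,0.0,0,0,-0.14,0,0,0,0.0,0,0,-0.18,0,0,0,0.0,0,0,-0.215,0,0,0]

```text
t: 5.7
tool_pos: [0.5769, 0.2687, 0.3568]
tool_rot: [-3.122, 0.338, -0.002]
ft_force: [0.4, -0.2, -2.9]
gripper_width: 0.191
```

Run:
```python
from h import *
u=np.array([np.cos(np.radians(14)),np.sin(np.radians(14))]);st=np.array([.527,-.218])+.036*u;print(st)
rows([((.6,.12,.36),down(-6)),((.6,-.05,.36),down(5)),((*st,.36),down(14))])
for n in["wrist","top","scene"]:
    c=robot.capture(n);cv2.imwrite(f"pics/{n}4.png",c["color"])
    if n!="wrist":
        for r,b in slot(c): print(r,b.round(0).tolist())
```

```text
[ 0.56193065 -0.20929081]
at 5.7 [0.5769 0.2687 0.3568] [ 0.977 -0.214  0.001] [ 1.7e-03  8.0e-04 -1.0e+00] w 0.018 F [ 0.38 -0.23 -2.87] q [-0.06  0.34 -0.63  1.5   0.2   1.37 -0.92]
[0.0544, 0.1403, -0.0033] [-0.0011, -0.0015, -0.111]
[0.0908, 0.3064, -0.0035] [-0.001, -0.0016, -0.303]
[0.0877, 0.4701, -0.0037] [-0.0008, -0.0017, -0.4601]
((525.7154541015625, -215.60597229003906), (147.08055114746094, 65.46038818359375), 13.8991060256958) [[446.0, -201.0], [462.0, -265.0], [605.0, -230.0], [589.0, -166.0]]
((527.302978515625, -219.1367645263672), (145.7139892578125, 66.7707748413086), 14.129653930664062) [[449.0, -205.0], [465.0, -269.0], [606.0, -234.0], [590.0, -169.0]]
```

View pics/wrist4.png

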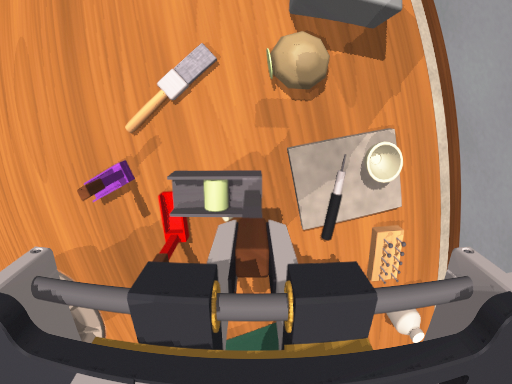

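View pics/scene4.png

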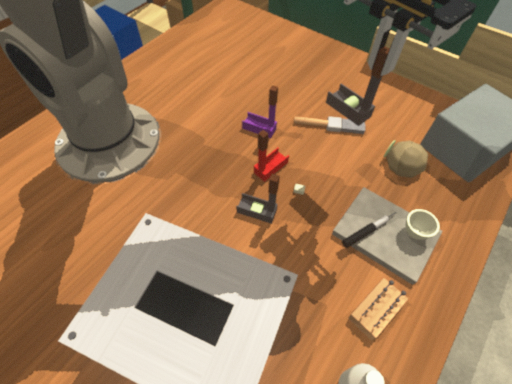

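Boat lifted level with the core at wrist (216,195). The slot estimate is unchanged: centre about (0.5265, -0.2175), yaw 14°.

apply_moves:
  motion: [0.0,0.004,0.01,-0.003,0,0,-0.01,0.0,0.011,0.028,-0.003,0,0,-0.025,0.0,0.021,0.055,-0.003,0,0,-0.045,0.0,0.034,0.087,-0.003,0,0,-0.07,0.0,0.046,0.12,-0.003,0,0,-0.1,0.0,0.057,0.155,-0.003,0,0,-0.135,0.0,0.066,0.19,-0.003,0,0,-0.17,0.0,0.074,0.225,-0.003,0,0,-0.21]

```text
t: 6.85
tool_pos: [0.6006, 0.0307, 0.3555]
tool_rot: [3.141, -0.008, -0.003]
ft_force: [0.3, 0.2, -2.6]
gripper_width: 0.194
```

apply_moves:
  motion: [0.0,0.0,0.035,0,0,0,-0.04,0.0,-0.002,0.07,0,0,0,-0.08,0.0,-0.006,0.105,0,0,0,-0.12,0.0,-0.012,0.14,0,0,0,-0.16,0.0,-0.018,0.17,0,0,0,-0.19,0.0,-0.024,0.195,0,0,0,-0.22,0.0,-0.027,0.21,0,0,0,-0.24,0.0,-0.027,0.215,0,0,0,-0.25]

```text
t: 7.85
tool_pos: [0.572, -0.1835, 0.3557]
tool_rot: [-3.118, -0.38, 0.002]
ft_force: [-0.4, 0.7, -2.8]
gripper_width: 0.189
```

Run:
```python
from h import *
rows([((.5615,-.2088,.36),down(14)),((.5615,-.2088,.223),down(14))])
c=robot.capture("wrist");cv2.imwrite("pics/w5.png",c["color"])
```

```text
at 7.85 [ 0.572  -0.1835  0.3557] [ 0.971  0.24  -0.001] [-1.6e-03  3.0e-04 -1.0e+00] w 0.0178 F [-0.35  0.7  -2.76] q [ 0.61  0.26 -0.5   1.58  0.12  1.34  0.34]
[-0.0163, 0.022, -0.0043] [-0.0007, 0.0015, -0.0017]
[-0.0161, 0.0221, 0.1327] [-0.0007, 0.0015, -0.0017]
```

View pics/w5.png

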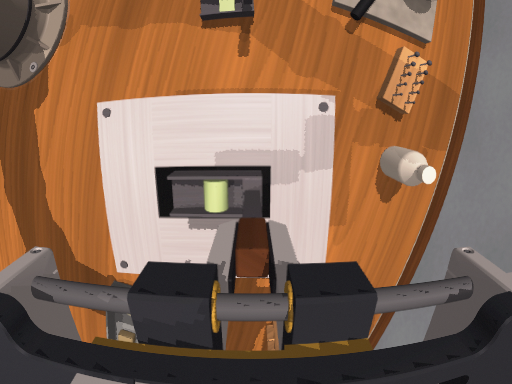

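apply_moves:
  motion: [0.0,-0.008,0.01,0.0,0,0,0,0.0,-0.016,0.022,0.005,0,0,0,0.0,-0.016,0.022,0.015,0,0,0,0.0,-0.016,0.022,0.025,0,0,0,0.0,-0.016,0.022,0.03,0,0,0,0.0,-0.016,0.022,0.03,0,0,0]

```text
t: 8.65
tool_pos: [0.5627, -0.2067, 0.326]
tool_rot: [-3.118, -0.383, 0.001]
ft_force: [0.1, -0.3, -2.5]
gripper_width: 0.192
```

Run:
```python
from h import *
rows([((.5615,-.2088,.223),down(14))])
c=robot.capture("wrist");cv2.imwrite("pics/w6.png",c["color"])
b=cv2.resize(c["color"][130:250,130:310],None,fx=4,fy=4,interpolation=cv2.INTER_CUBIC);cv2.imwrite("pics/w6z.png",b)
# slot in wrist view
g=cv2.cvtColor(c["color"],cv2.COLOR_BGR2GRAY)
c2=robot.capture("top");cv2.imwrite("pics/t6.png",cv2.resize(c2["color"][60:240,290:490],None,fx=3,fy=3))
c2=robot.capture("scene");cv2.imwrite("pics/s6.png",cv2.resize(c2["color"][150:,60:310],None,fx=2.5,fy=2.5))
```

```text
at 8.65 [ 0.5627 -0.2067  0.326 ] [ 0.97   0.242 -0.   ] [-6.e-04  5.e-04 -1.e+00] w 0.0181 F [ 0.13 -0.28 -2.54] q [ 0.64  0.27 -0.49  1.63  0.13  1.28  0.38]
[-0.0016, 0.0018, 0.103] [-0.0006, 0.0005, 0.0002]
```

View pics/w6z.png

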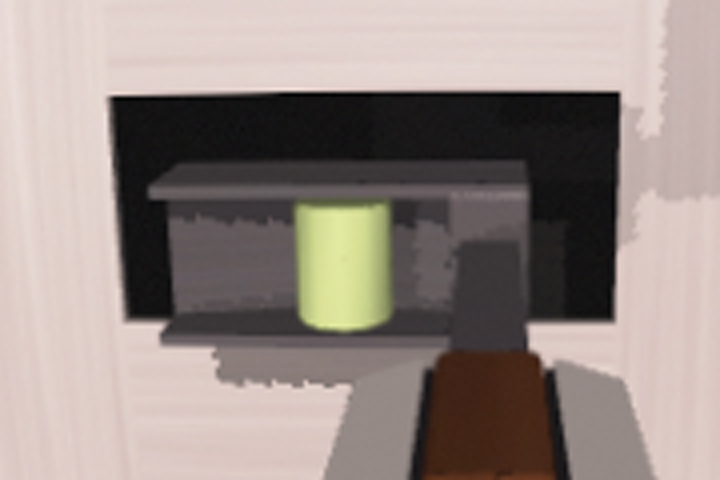

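View pics/s6.png

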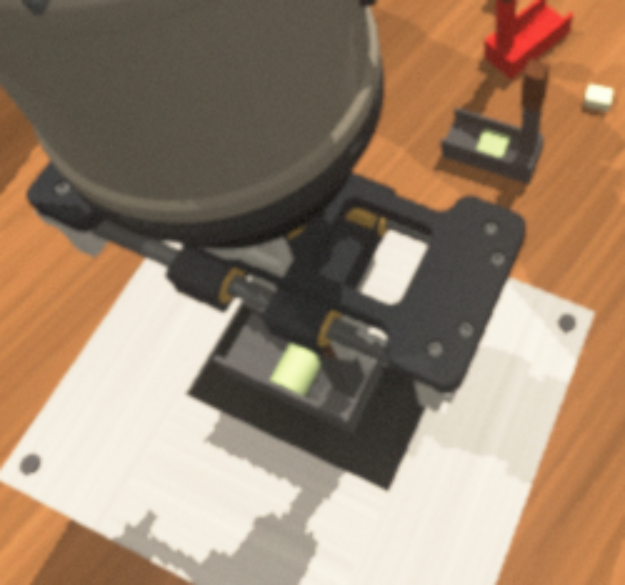

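View pics/t6.png

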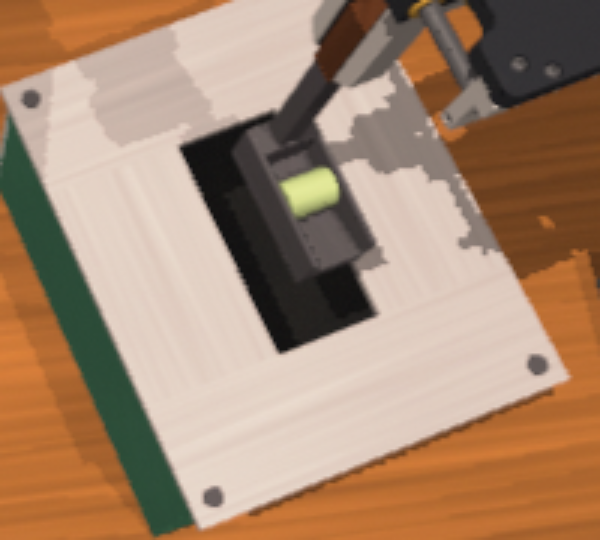

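Run:
```python
from h import *
c=robot.capture("wrist")
f=lambda x,y:(130+(x+.5)/4-.5,130+(y+.5)/4-.5)
P=np.array([wplane(c,f(*p),.15) for p in [(110,96),(620,92),(615,320),(127,320)]]);print(P,P.mean(0))
print("yaw",np.degrees(np.arctan2(*(P[1]-P[0])[1::-1])))
# tray: lower rim corners at z bottom+30
z=.326-.138+.03
Q=np.array([wplane(c,f(*p),z) for p in [(149,197),(528,197),(163,345)]]);print(z,Q)
print("yaw",np.degrees(np.arctan2(*(Q[1]-Q[0])[1::-1])))
rows([((.5615,-.2088,.223),down(14))])
```

```text
[[ 0.44628579 -0.20138709  0.15      ]
 [ 0.59101588 -0.16549161  0.15      ]
 [ 0.60788659 -0.23184929  0.15      ]
 [ 0.46327676 -0.26854475  0.15      ]] [ 0.52711625 -0.21681818  0.15      ]
yaw 13.929242644718682
0.218 [[ 0.4799031  -0.20924772  0.218     ]
 [ 0.56719847 -0.18783311  0.218     ]
 [ 0.48958469 -0.24520331  0.218     ]]
yaw 13.783168534382147
at 8.85 [ 0.5629 -0.207   0.3268] [0.97  0.242 0.   ] [ 5.e-04 -1.e-04 -1.e+00] w 0.0177 F [ 0.9  -0.59 -2.71] q [ 0.64  0.27 -0.49  1.63  0.13  1.28  0.38]
[-0.0019, 0.0013, 0.1038] [0.0002, -0.0005, -0.0003]
```

Slot centre is (0.527, -0.217) and the boat's centre (0.528, -0.216), so it is aligned to about 1.5 mm. I lower it.

apply_moves:
  motion: [0.0,-0.001,0.001,0.006,0,0,0,0.0,-0.001,0.001,0.02,0,0,0,0.0,-0.001,0.001,0.038,0,0,0,0.0,-0.001,0.001,0.056,0,0,0,0.0,-0.001,0.001,0.074,0,0,0,0.0,-0.001,0.001,0.092,0,0,0,0.0,-0.001,0.001,0.1035,0,0,0,0.0,-0.001,0.001,0.1035,0,0,0]

```text
t: 9.85
tool_pos: [0.5617, -0.2082, 0.2221]
tool_rot: [-3.117, -0.382, 0.002]
ft_force: [-0.3, 0.3, -2.5]
gripper_width: 0.189
```

apply_moves:
  motion: [0.0,0,0,0,0,0,0,0.0,0,0,0,0,0,0]

```text
t: 10.1
tool_pos: [0.5624, -0.2084, 0.2237]
tool_rot: [3.118, 0.382, 0.002]
ft_force: [-0.4, -0.8, -3.6]
gripper_width: 0.189
```

Run:
```python
from h import *
c=robot.capture("wrist");cv2.imwrite("pics/w7.png",cv2.resize(c["color"][130:280,120:320],None,fx=4,fy=4))
o=robot.get_obs();p=o["tool_pos"]
a=np.radians(14);u=np.array([np.cos(a),np.sin(a),0]);z=np.array([0,0,1]);h=.073
piv=p-h*z
rows([(piv+h*(np.cos(np.radians(t))*z-np.sin(np.radians(t))*u),down(14,t)) for t in range(0,41,5)])
```

```text
at 10.15 [ 0.5623 -0.2084  0.2236] [0.97  0.242 0.001] [ 9.e-04 -3.e-04 -1.e+00] w 0.0176 F [-0.22 -1.11 -2.33] q [ 0.63  0.34 -0.48  1.76  0.18  1.08  0.34]
[0.0, 0.0, -0.0] [0.0005, -0.0008, -0.0004]
[-0.0064, 0.0, 0.0003] [0.0005, 0.0865, -0.0004]
[-0.0127, 0.0, 0.0011] [0.0006, 0.1737, -0.0004]
[-0.0189, 0.0, 0.0025] [0.0006, 0.261, -0.0004]
[-0.025, 0.0, 0.0044] [0.0006, 0.3483, -0.0003]
[-0.0309, 0.0, 0.0068] [0.0006, 0.4355, -0.0003]
[-0.0365, 0.0, 0.0098] [0.0006, 0.5228, -0.0003]
[-0.0419, 0.0, 0.0132] [0.0006, 0.6101, -0.0003]
[-0.0469, 0.0, 0.017] [0.0006, 0.6973, -0.0002]
```

View pics/w7.png

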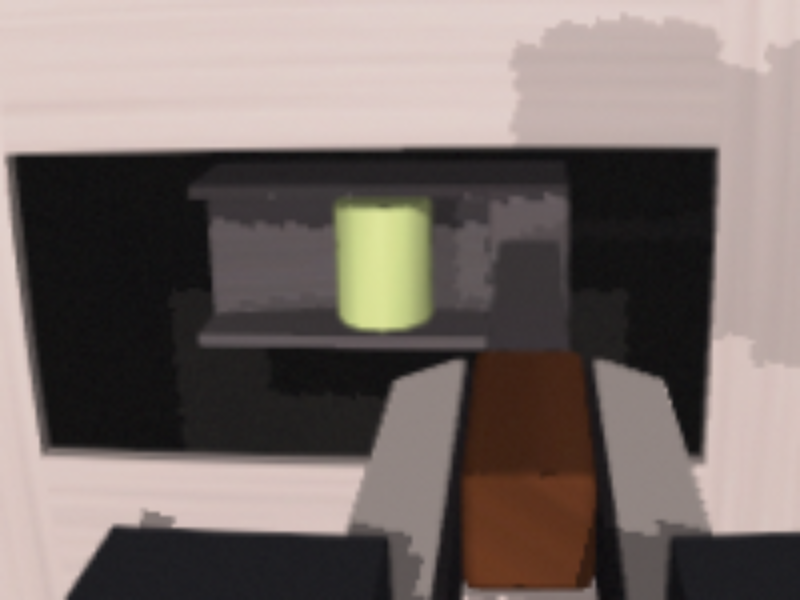

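Tray is under the plate, clear on all sides, with the core in it (zoom (383,265)). Next I tip it about the stem's point at plate height.

apply_moves:
  motion: [0.0,-0.0064,0,0.0003,0,0.087,0,0.0,-0.0127,0,0.0011,0,0.174,0,0.0,-0.0189,0,0.0025,0,0.261,0,0.0,-0.025,0,0.0044,0,0.348,0,0.0,-0.0309,0,0.0068,0,0.436,0,0.0,-0.0365,0,0.0098,0,0.523,0,0.0,-0.0419,0,0.0132,0,0.61,0,0.0,-0.0464,0,0.0166,0,0.688,0]

```text
t: 11.15
tool_pos: [0.5167, -0.22, 0.2068]
tool_rot: [-2.862, -0.351, -1.029]
ft_force: [-0.1, 0.5, -1.9]
gripper_width: 0.189
```

Run:
```python
from h import *
rows([])
for n in["wrist","top","scene"]:
    c=robot.capture(n);cv2.imwrite(f"pics/{n}8.png",c["color"])
```

```text
at 11.15 [ 0.5167 -0.22    0.2068] [0.748 0.187 0.637] [ 0.6183  0.1518 -0.7711] w 0.0178 F [-0.06  0.53 -1.87] q [ 1.35  0.2  -0.83  2.23 -0.91  0.43  1.59]
```

View pics/wrist8.png

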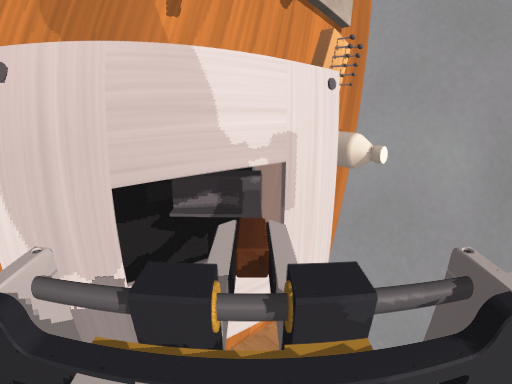

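View pics/top8.png

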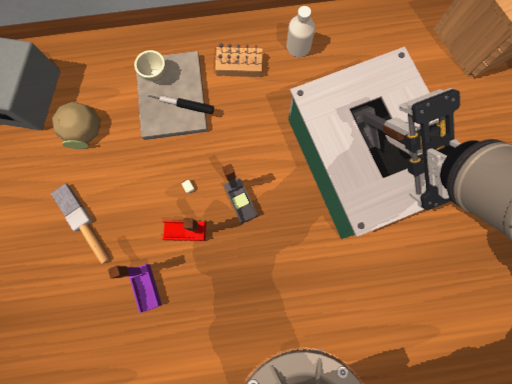

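The tray looks empty (wrist (215,190)), and the weight has dropped by about 0.4 N. I let the core settle, then level the boat.

apply_moves:
  motion: [0.0,0,0,0,0,0,0,0.0,0,0,0,0,0,0,0.0,0,0,0,0,0,0,0.0,0,0,0,0,0,0]

```text
t: 11.8
tool_pos: [0.5173, -0.2191, 0.2065]
tool_rot: [-2.861, -0.352, -1.025]
ft_force: [-0.6, 1.6, -2.4]
gripper_width: 0.186
```

Run:
```python
from h import *
for n in["wrist","scene"]:
    c=robot.capture(n);cv2.imwrite(f"pics/{n}9.png",c["color"])
c=robot.capture("wrist");cv2.imwrite("pics/w9z.png",cv2.resize(c["color"][130:280,100:300],None,fx=4,fy=4))
a=np.radians(14);u=np.array([np.cos(a),np.sin(a),0]);z=np.array([0,0,1]);h=.073
piv=np.array([.5617,-.2085,.1505])
rows([(piv+h*(np.cos(np.radians(t))*z-np.sin(np.radians(t))*u),down(14,t)) for t in (35,30,25,20,15,10,5,0)])
```

```text
at 11.95 [ 0.517  -0.2194  0.2064] [0.75  0.187 0.635] [ 0.6161  0.1535 -0.7726] w 0.0177 F [ 0.98 -1.23 -3.04] q [ 1.34  0.2  -0.83  2.23 -0.91  0.43  1.58]
[0.0056, 0.0002, -0.0004] [0.0001, -0.0771, -0.0001]
[0.012, 0.0002, 0.0004] [0.0001, -0.1643, -0.0001]
[0.0182, 0.0002, 0.0017] [0.0001, -0.2516, -0.0001]
[0.0243, 0.0002, 0.0035] [0.0, -0.3389, -0.0001]
[0.0302, 0.0002, 0.0059] [0.0, -0.4261, -0.0001]
[0.0359, 0.0002, 0.0088] [0.0, -0.5134, -0.0001]
[0.0413, 0.0002, 0.0122] [0.0, -0.6007, -0.0001]
[0.0464, 0.0002, 0.016] [0.0, -0.6879, -0.0002]
```

View pics/w9z.png

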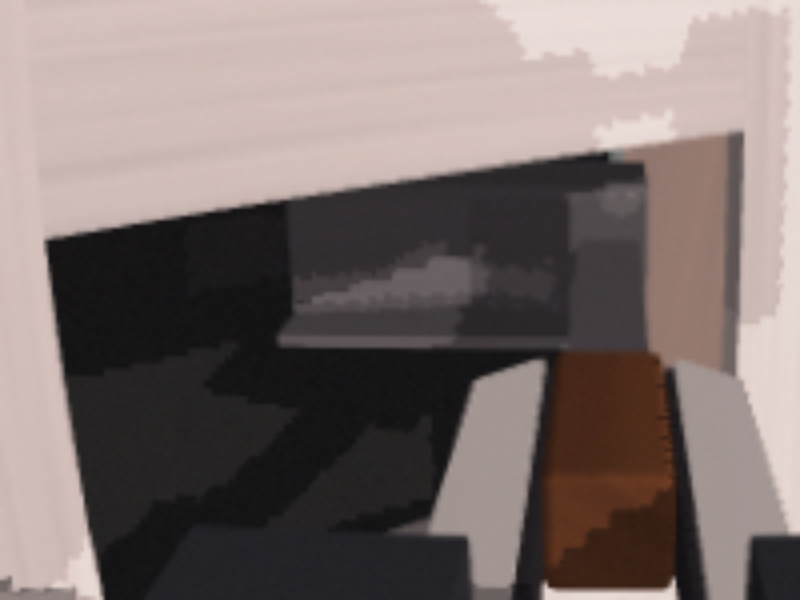

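View pics/scene9.png

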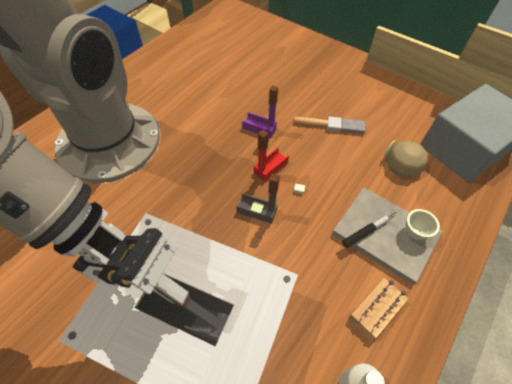

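The tray is empty, so I bring the boat level about the same pivot.

apply_moves:
  motion: [0.0,0.006,0,-0.0002,0,-0.077,0,0.0,0.012,0,0.0004,0,-0.164,0,0.0,0.0182,0,0.0017,0,-0.252,0,0.0,0.0243,0,0.0035,0,-0.339,0,0.0,0.0302,0,0.0059,0,-0.426,0,0.0,0.0359,0,0.0088,0,-0.513,0,0.0,0.0413,0,0.0122,0,-0.601,0,0.0,0.0464,0,0.016,0,-0.688,0]

```text
t: 12.95
tool_pos: [0.5619, -0.2085, 0.2237]
tool_rot: [3.118, 0.381, -0.004]
ft_force: [-0.7, -0.1, -2.6]
gripper_width: 0.191
```

apply_moves:
  motion: [0.0,0,0,0,0,0,0,0.0,0,0,0,0,0,0]

```text
t: 13.2
tool_pos: [0.5611, -0.2085, 0.2231]
tool_rot: [-3.118, -0.382, -0.001]
ft_force: [-0.0, -0.6, -2.3]
gripper_width: 0.192
```

Run:
```python
from h import *
c=robot.capture("wrist");cv2.imwrite("pics/w10.png",cv2.resize(c["color"][110:290,90:320],None,fx=3.4,fy=3.2))
rows([((.5617,-.2085,.35),down(14))])
```

```text
at 13.25 [ 0.5609 -0.2089  0.2233] [0.971 0.241 0.001] [ 7.e-04  3.e-04 -1.e+00] w 0.0179 F [-0.05  0.5  -2.2 ] q [ 0.63  0.34 -0.47  1.76  0.17  1.08  0.34]
[0.0009, -0.0002, -0.1267] [-0.0001, -0.0008, -0.0012]
```

View pics/w10.png

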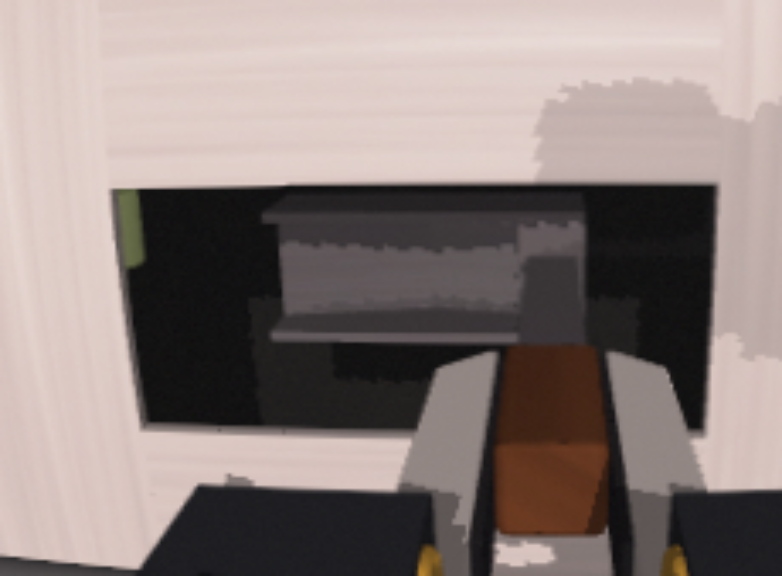

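The boat is level and empty, and the core shows low in the bin at the slot's left end (128,228). I lift it out.

apply_moves:
  motion: [0.0,0,0,-0.008,0,0,0,0.0,0,0,-0.024,0,0,0,0.0,0,0,-0.044,0,0,0,0.0,0,0,-0.065,0,0,0,0.0,0,0,-0.086,0,0,0,0.0,0,0,-0.107,0,0,0,0.0,0,0,-0.125,0,0,0,0.0,0,0,-0.135,0,0,0]

```text
t: 14.25
tool_pos: [0.5617, -0.2085, 0.3601]
tool_rot: [3.118, 0.382, 0.002]
ft_force: [-0.0, -0.0, -3.1]
gripper_width: 0.186
```

Run:
```python
from h import *
rows([((.6,-.05,.36),down(5)),((.6,.12,.36),down(-6)),((.5772,.2685,.36),down(-12.3))])
```

```text
at 14.25 [ 0.5617 -0.2085  0.3601] [0.97  0.241 0.001] [ 1.5e-03 -5.0e-04 -1.0e+00] w 0.0175 F [-0.04 -0.05 -3.13] q [ 0.64  0.25 -0.48  1.58  0.12  1.34  0.39]
[0.0754, -0.1446, 0.0001] [0.0008, -0.0014, 0.1565]
[0.1164, -0.3096, 0.0] [0.0006, -0.0014, 0.3485]
[0.1301, -0.4592, -0.0001] [0.0006, -0.0015, 0.4584]
```

apply_moves:
  motion: [0.0,0.012,-0.02,0,0,0,0.02,0.0,0.03,-0.055,0,0,0,0.055,0.0,0.053,-0.1,0,0,0,0.1,0.0,0.075,-0.145,0,0,0,0.155,0.0,0.088,-0.19,0,0,0,0.21,0.0,0.1,-0.24,0,0,0,0.27,0.0,0.111,-0.285,0,0,0,0.32,0.0,0.118,-0.33,0,0,0,0.36]

```text
t: 15.25
tool_pos: [0.5962, 0.1418, 0.3584]
tool_rot: [-3.136, 0.184, 0.001]
ft_force: [0.4, 0.5, -3.5]
gripper_width: 0.192
```

Run:
```python
from h import *
rows([((.5772,.2685,.36),down(-12.3)),((.5772,.2685,.142),down(-12.3))])
```

```text
at 15.25 [0.5962 0.1418 0.3584] [ 0.993 -0.117 -0.   ] [-4.e-04  1.e-04 -1.e+00] w 0.0181 F [ 0.36  0.52 -3.48] q [ 0.14  0.29 -0.6   1.55  0.17  1.36 -0.6 ]
[-0.0337, -0.1236, -0.0016] [-0.0, 0.0004, 0.0972]
[-0.0336, -0.1236, 0.2164] [-0.0, 0.0004, 0.0972]
```

apply_moves:
  motion: [0.0,-0.01,-0.04,0,0,0,0.03,0.0,-0.02,-0.08,0,0,0,0.06,0.0,-0.03,-0.11,0.02,0,0,0.09,0.0,-0.0337,-0.1236,0.06,0,0,0.097,0.0,-0.0337,-0.1236,0.1,0,0,0.097,0.0,-0.0337,-0.1236,0.14,0,0,0.097,0.0,-0.0337,-0.1236,0.17,0,0,0.097,0.0,-0.0337,-0.1236,0.19,0,0,0.097]

```text
t: 16.25
tool_pos: [0.5769, 0.2666, 0.167]
tool_rot: [3.123, -0.334, -0.002]
ft_force: [0.7, 0.4, -2.6]
gripper_width: 0.191
```

apply_moves:
  motion: [0.0,0,0,0,0,0,0,0.0,0,0,0,0,0,0]

```text
t: 16.5
tool_pos: [0.5778, 0.2674, 0.1697]
tool_rot: [-3.123, 0.334, -0.002]
ft_force: [-0.1, -0.1, -1.7]
gripper_width: 0.19
```

Run:
```python
from h import *
rows([((.5772,.2685,.1385),down(-12.3))])
c=robot.capture("wrist");cv2.imwrite("pics/w11.png",c["color"])
c=robot.capture("scene");cv2.imwrite("pics/s11.png",c["color"])
```

```text
at 16.5 [0.5778 0.2674 0.1697] [ 0.977 -0.211  0.001] [ 1.2e-03  7.0e-04 -1.0e+00] w 0.0179 F [-0.08 -0.13 -1.68] q [-0.09  0.48 -0.6   1.72  0.31  1.04 -1.  ]
[-0.0009, -0.001, 0.0312] [-0.001, -0.001, 0.0016]
```

View pics/s11.png

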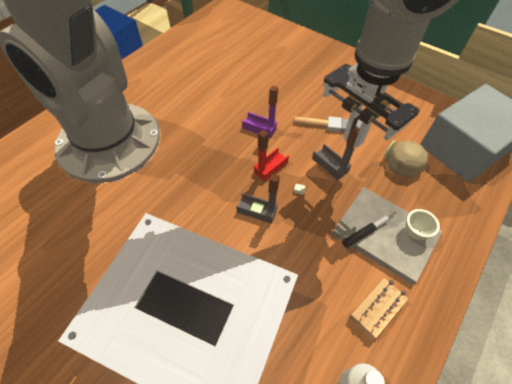

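apply_moves:
  motion: [0.0,-0.001,-0.001,0.012,0,0,0,0.0,-0.001,-0.001,0.022,0,0,0,0.0,-0.001,-0.001,0.027,0,0,0,0.0,-0.001,-0.001,0.03,0,0,0,0.0,-0.001,-0.001,0.03,0,0,0,0.0,-0.001,-0.001,0.03,0,0,0]

```text
t: 17.35
tool_pos: [0.5766, 0.2682, 0.1386]
tool_rot: [-3.124, 0.334, -0.0]
ft_force: [-0.9, -1.0, -1.9]
gripper_width: 0.195
```

Run:
```python
from h import *
rows([((.5772,.2685,.1385),down(-12.3))])
```

```text
at 17.35 [0.5766 0.2682 0.1386] [ 0.977 -0.211  0.   ] [ 2.e-04  1.e-04 -1.e+00] w 0.0184 F [-0.89 -0.96 -1.91] q [-0.1   0.51 -0.59  1.75  0.33  0.98 -1.02]
[0.0005, -0.0005, 0.0001] [-0.0002, -0.0002, 0.0016]
```

apply_moves:
  motion: [0.0,0,0,0.0005,0,0,0,0.0,0,0,0.001,0,0,0,0.0,0,0,0.001,0,0,0]

```text
t: 17.73
tool_pos: [0.5766, 0.2683, 0.1383]
tool_rot: [-3.124, 0.334, -0.001]
ft_force: [-2.5, -1.6, 8.8]
gripper_width: 0.188
```

Contact with the bench. I ease off half a millimetre and open.

apply_moves:
  motion: [0.0,0,0,-0.0005,0,0,0,0.0,0,0,-0.0005,0,0,0,0.03,0,0,-0.0005,0,0,0,0.05,0,0,-0.0005,0,0,0,0.094,0,0,-0.0005,0,0,0,0.094,0,0,-0.0005,0,0,0,0.094,0,0,-0.0005,0,0,0,0.094,0,0,-0.0005,0,0,0]

```text
t: 18.73
tool_pos: [0.5765, 0.2682, 0.138]
tool_rot: [-3.124, 0.334, 0.0]
ft_force: [0.1, -0.4, 1.5]
gripper_width: 0.793
```

Run:
```python
from h import *
rows([])
c=robot.capture("wrist");cv2.imwrite("pics/w12.png",c["color"])
```

```text
at 18.725 [0.5765 0.2682 0.138 ] [ 0.977 -0.211 -0.   ] [ 0.e+00  1.e-04 -1.e+00] w 0.0745 F [ 0.08 -0.37  1.46] q [-0.1   0.51 -0.59  1.75  0.33  0.98 -1.02]
```

View pics/w12.png

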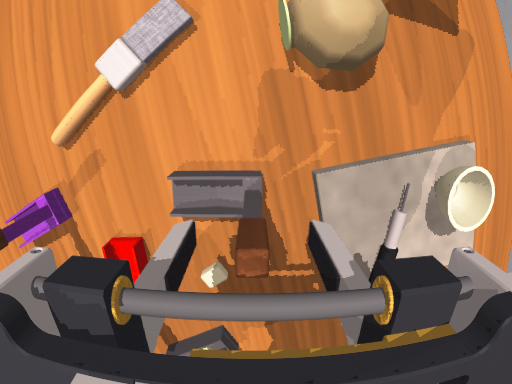

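Released and standing upright, with the grip at (252,247) between the open fingers. I retreat straight up.

apply_moves:
  motion: [0.094,0,0,0,0,0,0,0.094,0,0,0,0,0,0,0.094,0,0,-0.02,0,0,0,0.094,0,0,-0.06,0,0,0,0.094,0,0,-0.11,0,0,0,0.094,0,0,-0.16,0,0,0,0.094,0,0,-0.2,0,0,0,0.094,0,0,-0.2,0,0,0]

```text
t: 19.77
tool_pos: [0.5772, 0.2692, 0.3429]
tool_rot: [-3.121, 0.333, -0.008]
ft_force: [0.6, -0.8, 0.1]
gripper_width: 1.001
```

Run:
```python
from h import *
rows([])
for n in["scene","top","wrist"]:
    c=robot.capture(n);cv2.imwrite(f"pics/{n}13.png",c["color"])
a=cv2.imread("pics/top13.png");b=cv2.imread("pics/scene13.png")
cv2.imwrite("pics/c13.png",np.hstack([cv2.resize(a[100:250,100:280],(400,333)),cv2.resize(b[100:250,200:380],(400,333))]))
```

```text
at 19.775 [0.5772 0.2692 0.3429] [ 0.977 -0.211  0.005] [ 0.0056  0.0027 -1.    ] w 0.0941 F [ 0.55 -0.79  0.08] q [-0.06  0.34 -0.63  1.52  0.21  1.34 -0.92]
```

View pics/c13.png

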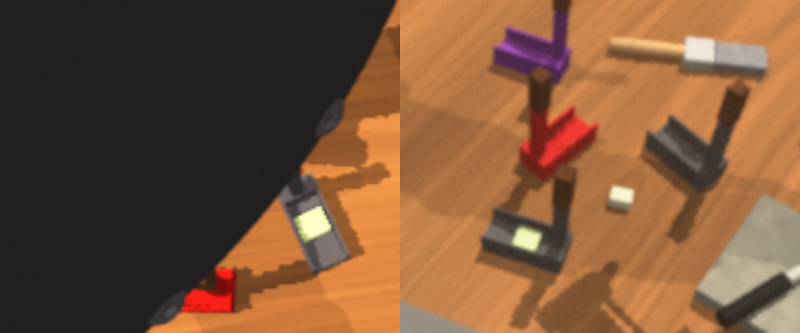

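View pics/wrist13.png

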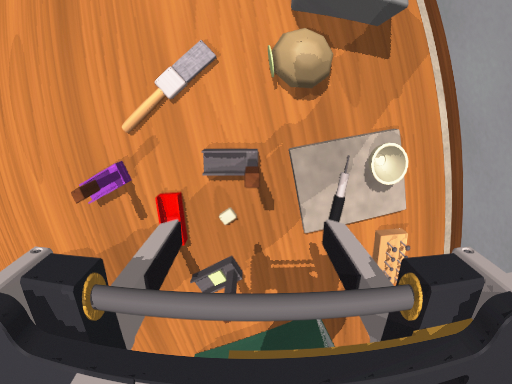

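View pics/top13.png

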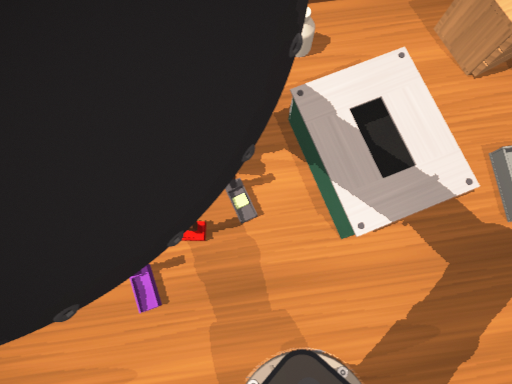

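Run:
```python
from h import *
c=robot.capture("wrist")
b=cv2.absdiff(cv2.imread("pics/scene0.png")[165:235,225:295],robot.capture("scene")["color"][165:235,225:295])
print("other boat diff mean",b.mean())
print("boat grip top",wplane(c,(251.5,179),.16))
robot.hand_in()
```

```text
other boat diff mean 11.364013605442176
boat grip top [0.57547304 0.27006674 0.16      ]
the job is handed in; nothing more can be done
```

The boat with the round core has been emptied into the polishing bin and stood back where it was. I handed the job in at about 20 s; no verdict is reported.

I took the boat by its grip, lowered it level through the slot to 65 mm below the plate, and tipped it about 40° mouth-down around the stem at plate height. Then I brought it level, lifted it out, stood it back in place and released it.

**What the last checks showed:**
- **Core:** the tray was empty afterwards. The core was visible under the plate, just past the near end of the slot. I did not measure its position.
- **Boat:** it stands upright. The grip top is at about (0.575, 0.270), within about 3 mm of where it started at (0.577, 0.268).
- **Cover plate:** I saw no contact. The wrist force stayed near the boat's own weight while the boat was in the slot. Placing the boat pressed the bench with about 11 N, and I eased off before opening the fingers.
- **Gripper:** it is open and well above the boat, touching nothing.
- **Other boat:** it looks to be in the same place in the scene view. The image difference there was 11 grey levels on average. I took this to be the arm's shadow, which has moved since the first picture, but I did not measure the boat's position separately. The final top view was mostly blocked by the arm.

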